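Lock the cylinder-head fixture plate into its bench dock

ROBOT

A 6-joint arm with a two-finger parallel gripper is mounted at the origin on the work surface. World frame = base frame: x ahead of the robot, y to its left, z up, the work surface at z = 0. Lengths are in mm, angles in rad, forces in N, time in s.
With the tool pointing down it reaches from about 350 to 775 mm from the base axis. Payload 5.5 kg.
Tool frame: the origin (TCP) lies between the finger pads; the fingertips stand 8 mm ahead of it and the grasp point (between the pads) lies 11 mm behind it; z points along the fingers, x is the direction in which the jaws open and shut, and the axes are right-handed (so a half turn about z gives the same grasp; the last joint's range is limited). The gripper opens to 85 mm and grips with 20 to 120 N. Pads are 22 mm wide; open, the fingers measure 114 mm over their backs; the gripper's body (76 mm by 85 mm) begins 54 mm behind the grasp point. The pads swing forward as they close: fully open they stand 13 mm farther back than shut.
Start: joints at [-1.31, 0.313, 0.046, 1.304, 0, 1.431], TCP at [224.34, -529.478, 205.423] pointing down, gripper open.
Joint ranges: [-2.76, 2.76], [-0.86, 1.69], [-1.03, 1.26], [-2.2, 2.34], [-1.47, 1.5], [-3.14, 3.14]. Speed limits (rad/s): [2.57, 2.57, 3.14, 3.14, 3.14, 3.14].

INTERFACE

Orientations are given as [roll, pitch, yaw] about the fixed x, y, z axes, in that order (R = Rz(yaw) Ry(pitch) Rx(roll)).
In Python, from bench import goto, move_straight, move_joints, move_gripper, dwell, ik, observe, get_image, IKError, job_done gives the robot as it stands. Calls block until the motion is done:
- goto(position, orientation): joint-space move of the TCP to a pose.
- move_straight(position, rotation=None, velocity=150): straight line of the TCP; rotation=None keeps the orientation; velocity is the mean speed in mm/s.
- move_joints(angles): joint-space move.
- move_gripper(opening, effort=None): finger opening in mm; effort is the grip in N (None keeps the last); returns when the fingers have stopped.
- dwell(seconds).
- ik(position, orientation): joint angles nearest the present ones, or None.
- observe(): the state.
- get_image(name): name is "scene" or "top"; returns a dict with "color" (384x512x3 uint8, red, green, blue), "fx", "fy", "cx", "cy" (pixels), "extrinsics" (4x4, takes a point from world to camera coordinates). Camera axes: x right, y down, z forward; pixel columns grow to the right and rows downward; lengths in mm; the calibration is good to about 2 mm. A picture is of the moment at which its call begins. There is no depth.
A pose or a line that the arm cannot do raises IKError and nothing moves.
- job_done(): hands the job in, once; it reports no verdict.
The state is a dict: "time_s": time; "q": joint angles; "joint_velocities": joint speeds; "joint_efforts": joint torques, N m; "tool_pos": TCP position; "eef_rot": TCP orientation; "ft_force": force on the tool from outside, world axes, zero at the start; "torque": the same for the moment, N m; "gripper_width": finger opening in mm.
Only numpy, scipy, OpenCV 4.12 (cv2) and the standard library are available. Lean on these libraries where they do the work, as an engineer would, in place of code of your own. Each camera call takes 0.05 s, during which the arm holds its last target.

TASK

Dock the fixture plate that carries the cylinder head: swing the cam lever fully open, push the plate along its guides until its headed stud has gone right into the mouth of the cam's curved slot, then swing the lever all the way round so that the cam draws the plate tight against both stop blocks. Let go, and leave the aerosol can, parts bin, wrench and carton where they are.

Things in the scene. Friction and masses are not known exactly. Their poses are not given: they have to be found in the camera images.
- dock: steel dock bolted to the bench, base 176 x 375 x 10 mm, with two guide rails (y = -197 to 43 mm), two stop blocks and the cam. Origin on the bench top midway between the rails; z up, y along the rails the way the plate is pushed in (to the cam), x across. Stop faces at y = 50 mm, cam pivot at x = 0, y = 112 mm. Oiled.
- stops (a point): midway between the faces of the two stop blocks (104 mm apart), 10 mm above the dock's base. At each block a sprung ejector pin stands out 6 mm and pushes the plate back (2 N at first touch, 4.5 N when home): a plate that is not locked does not stay home. Home, the plate's front edge is at this point.
- cam (a joint): turn of cam and lever about the upright pivot, rad, counter-clockwise from above positive: 0 = fully open (end stop, slot's mouth faces the stud), 2.1 = closed end stop. Stays where left; turns with 1 to 2 N at the knob, 3 to 9 N when drawing. More than 0.12 from open, the disc's rim bars the stud's way. Draws the stud in up to 1.75 rad, then only tightens.
- cam_pivot (a point): axis of the cam, on the top face of its steel disc (116 mm across, 8.5 mm thick, top 29 mm above the bench). Curved slot in the disc, 15 mm wide, about 30 mm wide at its mouth in the rim. With the cam open the slot's inner wall stops the incoming stud 41 mm from the pivot; turning the cam catches the stud if it is within 44 mm.
- cam_knob (a point): centre of the upright black knob at the end of the cam lever: 26 mm across, 42 mm tall (52 to 94 mm above the bench), 110 mm from the pivot. Seen from the pivot it lies at the cam's angle counter-clockwise from the dock's +x. The lever, 20 mm wide, runs from hub to knob 44 to 52 mm above the bench.
- plate_handle (a point): centre of the round bar of the plate's bow handle: bar 12 mm thick, 96 mm long across the guides, centre 58 mm above the bench, on two posts 84 mm apart, at the rear of the plate (away from the cam), 12 mm ahead of its rear edge. 34 mm free between bar and cylinder head (top 96 mm above the bench). Axes as the dock's.
- stud (a point): centre of the top of the headed stud (head 22 mm, neck 12 mm across) on a tongue ahead of the plate, 38 mm above the bench, 180 mm ahead of the handle bar. The plate, 130 x 160 x 10 mm, is held in the guides (1.5 mm play); plate and head are one piece of 0.95 kg that slides at about 2 N. Home, the stud is 30 mm from the pivot, at dock y = 82 mm.
- aerosol: bystander: red aerosol can 66 mm across, 200 mm tall, standing; origin at the centre of its foot
- parts_bin: bystander: open blue plastic bin 150 x 105 x 60 mm; origin under its centre
- wrench: bystander: spanner 200 mm long lying on the bench
- carton: bystander: closed carton 110 x 90 x 75 mm; origin under its centre
Mind the look-alikes: they are no part of the job. What is meant by the part that bears plate_handle is not purple, and is the smaller of those in its own colour.

How it is judged:
By the outcome, as a careful person would: the job done as asked, in the order asked, and still so for the second after the job is handed in, with the robot touching nothing.
It also fails if it takes over 72 s, if anything falls off the work surface, if the arm or the gripper's body presses on something with over 40 N, if the wrist force passes 120 N, or if a joint passes its speed limit or range.

## Working session

There is one attempt and no reset: what is moved stays moved. The work goes in short steps, each a Python script; the robot and the scene stay as the last script left them, time stands still between calls to the robot, and variables do not carry over. Pictures are saved under pics/ and viewed, and the job is handed in when it is done.

```bash
mkdir -p pics; ls; python3 - <<'E'
from bench import *
import cv2
for n in("scene","top"):
    d=get_image(n); cv2.imwrite(f"pics/{n}0.png",cv2.cvtColor(cv2.resize(d["color"],None,fx=1.5,fy=1.5,interpolation=cv2.INTER_CUBIC),cv2.COLOR_RGB2BGR))
    print(n,d["fx"],d["fy"],d["cx"],d["cy"],d["extrinsics"])
s=observe();print(s["time_s"],s["tool_pos"],s["eef_rot"])
E
```

```text
pics
scene 423.70134077865396 423.70134077865396 255.45183051152324 190.9568345154416 [[ 7.24338786e-01  6.89288374e-01  1.46580970e-02 -4.12129980e+02]
 [ 5.10252824e-01 -5.21658933e-01 -6.83749964e-01 -2.34327274e+02]
 [-4.63654374e-01  5.02745955e-01 -7.29569137e-01  1.93029473e+03]
 [ 0.00000000e+00  0.00000000e+00  0.00000000e+00  1.00000000e+00]]
top 445.6517928472602 445.6517928472602 259.8941476367034 194.29361669012337 [[ 1.72469604e-02 -9.99847474e-01  2.75138969e-03 -2.80479761e+00]
 [-9.92305403e-01 -1.74541737e-02 -1.22577889e-01  6.15884089e+02]
 [ 1.22607216e-01 -6.16122866e-04 -9.92455083e-01  1.37610590e+03]
 [ 0.00000000e+00  0.00000000e+00  0.00000000e+00  1.00000000e+00]]
0.1 [ 224.20364224 -528.95141786  204.5891701 ] [-3.14134595e+00  1.62842437e-03 -1.17004314e+00]
```

View pics/scene0.png

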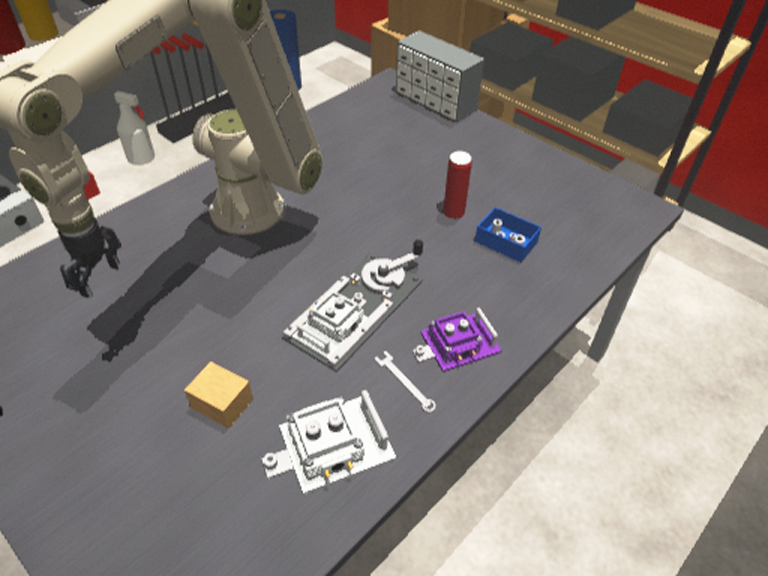

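View pics/top0.png

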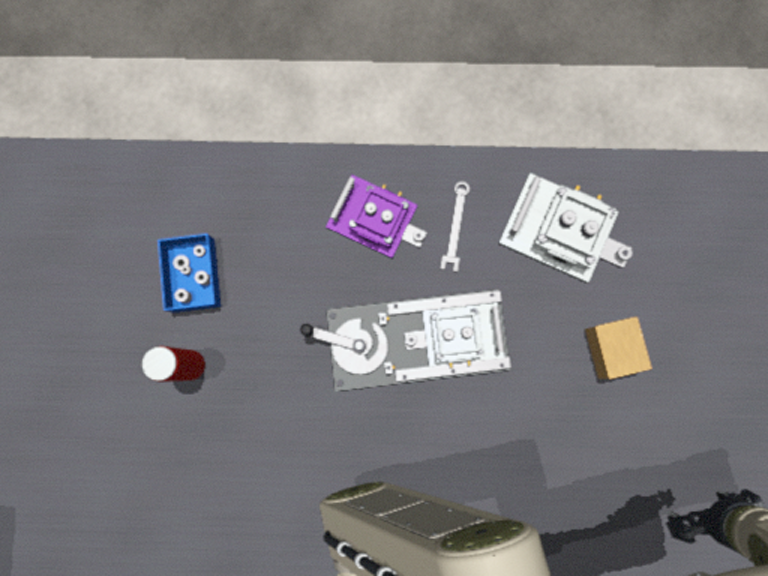

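The scene view shows the silver plate in the dock at (335,310); the larger silver one and the purple one are look-alikes. The top view shows the cam disc at (358,346), the knob at (306,330), the stud at (411,340) and the handle at about (497,329). I'll zoom in to measure.

```bash
cat > h.py <<'E'
from bench import *
import numpy as np, cv2
def ray(d,u,v,z):
    E=d["extrinsics"];R=E[:3,:3];t=E[:3,3];c=-R.T@t
    r=R.T@np.array([(u-d["cx"])/d["fx"],(v-d["cy"])/d["fy"],1]);return c+r*(z-c[2])/r[2]
def proj(d,p):
    E=d["extrinsics"];q=E[:3,:3]@np.array(p)+E[:3,3];return np.array([d["fx"]*q[0]/q[2]+d["cx"],d["fy"]*q[1]/q[2]+d["cy"]])
def crop(d,u0,v0,w,h,s,name):
    im=d["color"][v0:v0+h,u0:u0+w];cv2.imwrite(name,cv2.cvtColor(cv2.resize(im,None,fx=s,fy=s,interpolation=cv2.INTER_CUBIC),cv2.COLOR_RGB2BGR))
E
python3 - <<'E'
from h import *
d=get_image("top");crop(d,195,185,155,85,5,"pics/t1.png")
d=get_image("scene");crop(d,180,150,110,105,5,"pics/s1.png")
E
```

```text
(no output)
```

View pics/t1.png

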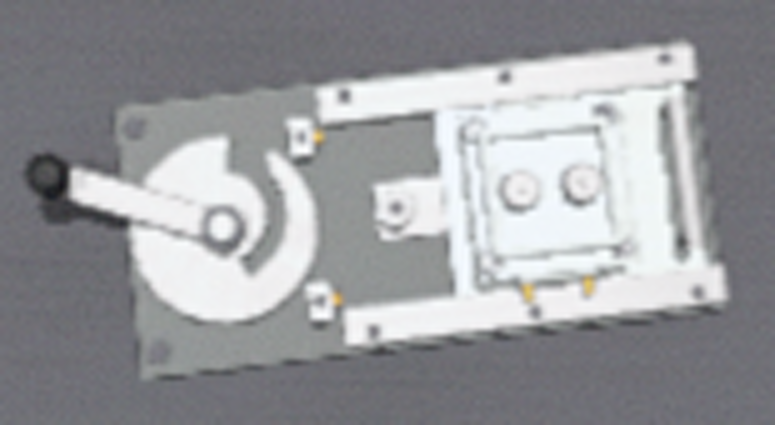

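View pics/s1.png

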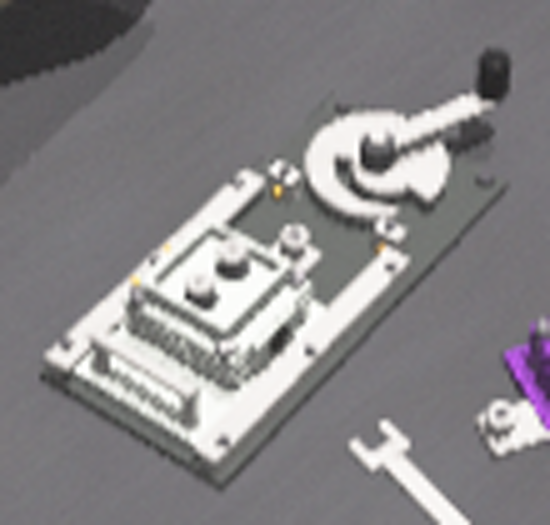

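Top crop (5x, origin 195,185): knob top at (48,176), disc centre about (225,229), stud (396,208), handle bar from (675,95) to (695,258), base front corners (118,108) and (143,378). The scene crop agrees with this layout.

```bash
python3 - <<'E'
from h import *
T=get_image("top");S=get_image("scene")
f=lambda x,y,z:ray(T,195+(x+.5)/5-.5,185+(y+.5)/5-.5,z)
g=lambda x,y,z:ray(S,180+(x+.5)/5-.5,150+(y+.5)/5-.5,z)
P=dict(knob=f(48,176,94),disc=f(225,229,29),hub=f(222,228,54),stud=f(396,208,38),h1=f(675,95,64),h2=f(695,258,64),c1=f(118,108,10),c2=f(143,378,10),
 st1=f(300,138,30),st2=f(322,302,30))
P2=dict(knob=g(494,58,94),stud=g(294,232,38),h1=g(96,350,64),h2=g(190,402,64))
for k,v in P.items(): print(k,v.round(1),P2[k].round(1) if k in P2 else '')
p=P["disc"];hm=(P["h1"]+P["h2"])/2
print("handle",hm,"stud-handle",np.linalg.norm((P["stud"]-hm)[:2]),"knob r",np.linalg.norm((P["knob"]-p)[:2]),"base w",np.linalg.norm(P["c1"]-P["c2"]),"bar",np.linalg.norm(P["h1"]-P["h2"]))
for n,a,b in(("h-p",hm,p),("s-p",P["stud"],p),("h-s",hm,P["stud"])):
    v=(b-a)[:2];print(n,np.arctan2(v[1],v[0])-np.pi/2,np.linalg.norm(v))
v=(P["c1"]-P["c2"])[:2];print("c",np.arctan2(v[1],v[0]))
v=(P["st1"]-P["st2"])[:2];print("st",np.arctan2(v[1],v[0]),np.linalg.norm(v))
v=(P["knob"]-p)[:2];print("knobang",np.arctan2(v[1],v[0]))
E
```

```text
knob [528.3 175.   94. ] [528.7 174.2  94. ]
disc [500.8  70.1  29. ] 
hub [500.4  70.9  54. ] 
stud [515.5 -37.6  38. ] [511.3 -36.4  38. ]
h1 [ 587.3 -209.1   64. ] [ 508.2 -234.3   64. ]
h2 [ 486.6 -221.2   64. ] [ 591.5 -219.3   64. ]
c1 [578.2 141.7  10. ] 
c2 [406.3 120.8  10. ] 
st1 [559.2  23.7  30. ] 
st2 [456.   8.  30.] 
handle [ 536.9428125  -215.18409876   64.        ] stud-handle 178.92324115177377 knob r 108.44030085222815 base w 173.22142545952406 bar 101.42478154381627
h-p 0.12593062827936374 287.53343408769734
s-p 0.1354756630873739 108.61814455129847
h-s 0.1201362215685382 178.92324115177377
c 0.12052132237616163
st 0.15168394576106375 104.41455999778314
knobang 1.315146192861869
```

Dock yaw is about 0.126 and the pivot is at (501,70). Measured distances match the given sizes: knob radius 108 vs 110, stud to handle 179 vs 180, stop spacing 104. The cam stands at about 1.19. I'll cage the knob loosely with the jaws tangential and swing it open along the arc.

```bash
cat >> h.py <<'E'
Y=0.126; PV=np.array([500.8,70.1])
def kp(a,r=110): return PV+r*np.array([np.cos(a+Y),np.sin(a+Y)])
def kori(a): return [np.pi,0,(a+Y+np.pi/2+np.pi)%(2*np.pi)-np.pi]
def swing(a0,a1,z,flim=20,step=0.1,v=70):
    n=max(1,int(np.ceil(abs(a1-a0)/step)))
    for a in np.linspace(a0,a1,n+1)[1:]:
        move_straight([*kp(a),z],kori(a),velocity=v)
        f=observe()["ft_force"];t=np.array([-np.sin(a+Y),np.cos(a+Y)]);r=np.array([t[1],-t[0]])
        ft=f[:2]@t;fr=f[:2]@r
        print(round(a,3),"Ft",round(ft,1),"Fr",round(fr,1),"Fz",round(f[2],1))
        if abs(ft)>flim: break
    return a
E
python3 - <<'E'
from h import *
a=1.19
move_gripper(50)
goto([*kp(a),190],kori(a));print(observe()["q"],observe()["ft_force"])
move_straight([*kp(a),72],velocity=120)
move_gripper(31)
s=observe();print(s["ft_force"],s["gripper_width"],s["time_s"],s["tool_pos"])
d=get_image("top");crop(d,185,175,165,95,4,"pics/t2.png")
d=get_image("scene");crop(d,180,110,130,135,4,"pics/s2.png")
E
```

```text
[ 1.77260528e-01  2.83457600e-01 -3.25855778e-02  1.25472645e+00
 -1.70468186e-04 -1.13744251e+00] [-0.34023751  1.11064444  0.52161254]
[ 0.18277682 -0.80990224  0.09722494] 30.761683031540258 4.9167 [528.81270949 176.61631419  72.41185497]
```

View pics/s2.png

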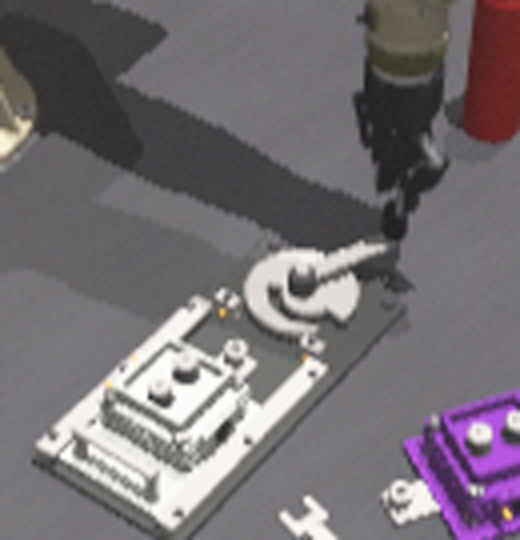

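The fingers straddle the knob at (395,235), with almost no force. Next I swing it open.

```bash
python3 - <<'E'
from h import *
a=swing(1.19,0.05,72,flim=12)
a=swing(a,-0.08,72,flim=8,step=0.02,v=40)
s=observe();print(s["time_s"],s["tool_pos"],s["gripper_width"],s["q"])
d=get_image("top");crop(d,185,145,165,125,4,"pics/t3.png")
E
```

```text
1.095 Ft 0.5 Fr -0.1 Fz -0.2
1.0 Ft 0.0 Fr -0.2 Fz 0.4
0.905 Ft 0.1 Fr -0.3 Fz -1.1
0.81 Ft -0.9 Fr -0.7 Fz 0.0
0.715 Ft -0.0 Fr 0.1 Fz 0.1
0.62 Ft 0.8 Fr 0.0 Fz 0.6
0.525 Ft 0.8 Fr 0.2 Fz 0.2
0.43 Ft -0.3 Fr 0.3 Fz -0.6
0.335 Ft 0.6 Fr 0.1 Fz -0.1
0.24 Ft 0.4 Fr 1.0 Fz 0.3
0.145 Ft 0.3 Fr 0.3 Fz 0.2
0.05 Ft 0.4 Fr 0.2 Fz 1.1
0.031 Ft -0.0 Fr -0.1 Fz 0.2
0.013 Ft -0.4 Fr -0.6 Fz 0.3
-0.006 Ft 0.1 Fr 0.2 Fz 0.9
-0.024 Ft 0.4 Fr -1.0 Fz 0.0
-0.043 Ft -0.3 Fr -1.4 Fz 0.1
-0.061 Ft 0.4 Fr 0.2 Fz 0.1
-0.08 Ft 0.2 Fr -0.2 Fz 0.3
10.3667 [610.69336979  75.0357651   72.00557785] 30.636603392221215 [-8.12527044e-03  4.57336682e-01 -7.46703741e-02  1.03877326e+00
 -1.44668289e-05 -5.38557713e-02]
```

View pics/t3.png

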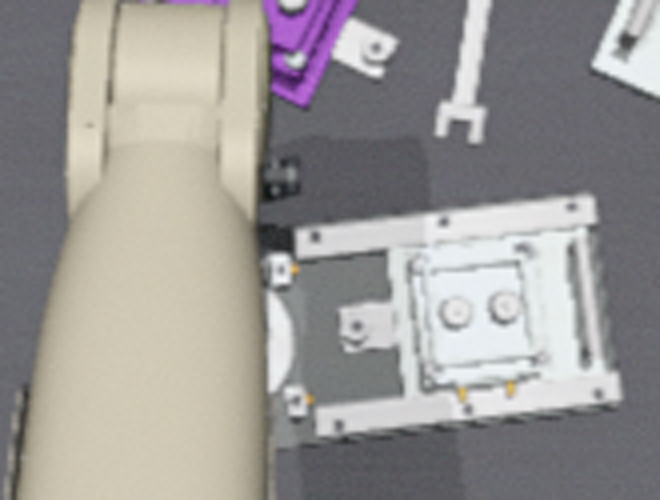

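```bash
python3 - <<'E'
from h import *
d=get_image("scene");crop(d,180,110,130,135,4,"pics/s3.png")
E
```

```text
(no output)
```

View pics/s3.png

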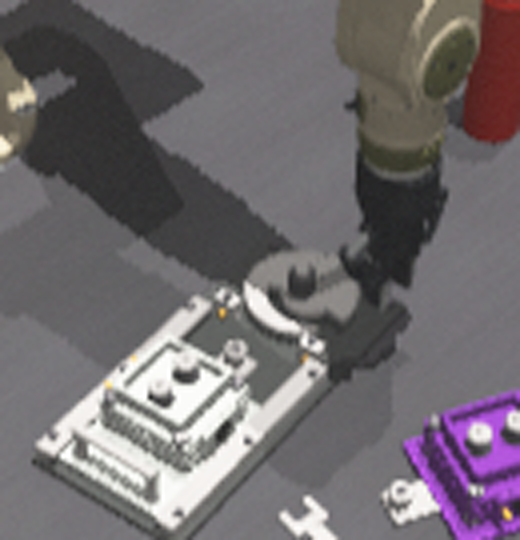

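```bash
python3 - <<'E'
from h import *
s=observe();p=s["tool_pos"]
move_gripper(50)
move_straight([p[0],p[1],190],velocity=200)
d=get_image("scene");crop(d,180,110,130,135,4,"pics/s4.png")
E
```

```text
(no output)
```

View pics/s4.png

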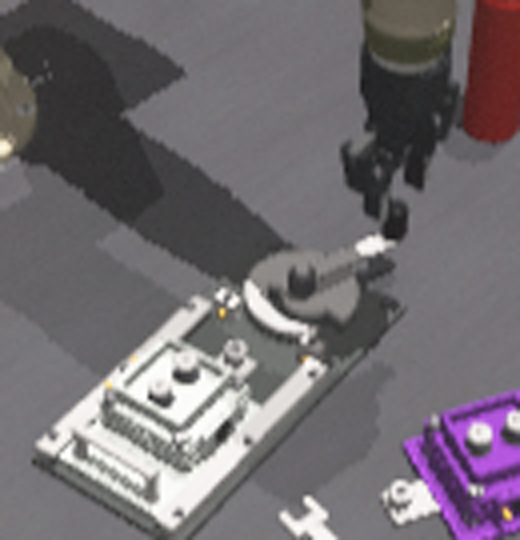

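```bash
python3 - <<'E'
from h import *
d=get_image("scene")
for n,p in(("k0",[*kp(1.19),94]),("kopen",[*kp(0),94]),("tcp",observe()["tool_pos"]),("hub",[*PV,54])): print(n,((proj(d,p)-[180,110])*4).round())
print(observe()["tool_pos"])
# move aside for a clear view
p=observe()["tool_pos"]
move_straight([p[0]-40,p[1]-220,220],velocity=250)
d=get_image("top");crop(d,185,145,165,125,4,"pics/t5.png")
d=get_image("scene");crop(d,180,110,130,135,4,"pics/s5.png")
E
```

```text
k0 [395. 204.]
kopen [395. 291.]
tcp [394. 224.]
hub [302. 272.]
[609.52668202  75.16183561 187.99343576]
```

View pics/s5.png

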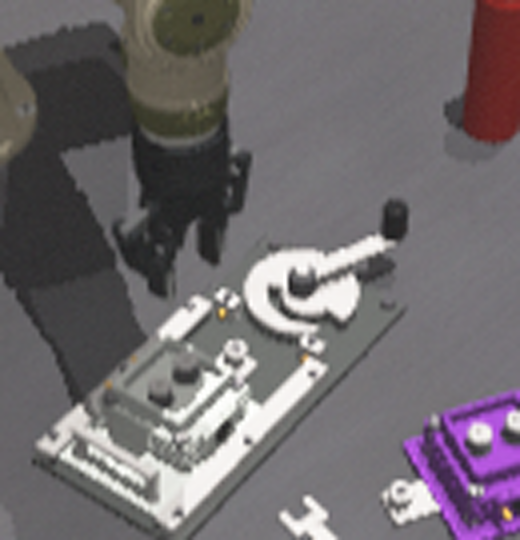

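View pics/t5.png

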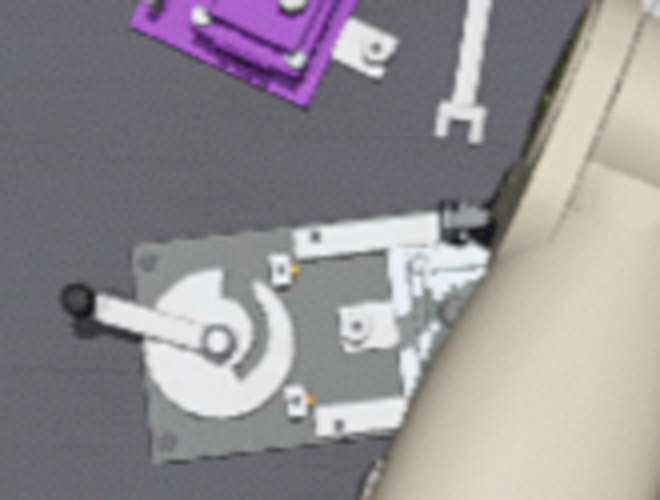

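The knob is still at its original place: (395,205) in the scene crop, (78,299) in the top crop. It slipped out of the cage, so I'll look at why.

```bash
python3 - <<'E'
import cv2,numpy as np
a=cv2.imread("pics/s2.png")[100:290,300:490];b=cv2.imread("pics/t2.png")[0:260,0:260]
a=cv2.resize(np.clip(a*1.8,0,255).astype('uint8'),(400,400));b=cv2.resize(b,(400,400))
cv2.imwrite("pics/z2.png",np.hstack([a,b]))
E
```

```text
(no output)
```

View pics/z2.png

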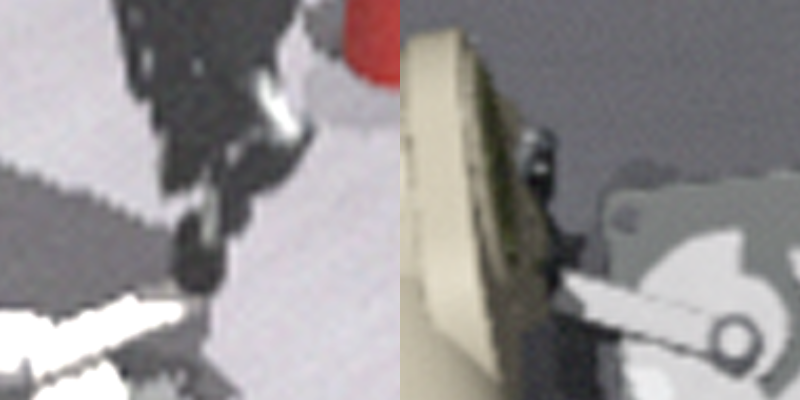

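```bash
python3 - <<'E'
from h import *
s=observe();p=s["tool_pos"];print(p,s["eef_rot"],s["gripper_width"])
def shot(nm,s):
    d=get_image("scene");p=s["tool_pos"]
    c=proj(d,p).astype(int);u0,v0=c[0]-30,c[1]-45
    im=cv2.resize(d["color"][v0:v0+60,u0:u0+60],None,fx=6.5,fy=6.5,interpolation=cv2.INTER_CUBIC).astype(float)
    im=np.clip(im*1.8,0,255).astype('uint8')
    yaw=s["eef_rot"][2];x=np.array([np.cos(yaw),np.sin(yaw),0])
    w=s["gripper_width"]/2
    for q,col in((p,(255,0,0)),(p+x*w+[0,0,-8],(0,255,0)),(p-x*w+[0,0,-8],(0,255,0))):
        uv=(proj(d,q)-[u0,v0]+.5)*6.5;cv2.circle(im,tuple(uv.astype(int).tolist()),4,col,2)
    return im
A=shot(1,s)
move_gripper(31);B=shot(1,observe())
cv2.imwrite("pics/g6.png",cv2.cvtColor(np.hstack([A,B]),cv2.COLOR_RGB2BGR))
E
```

```text
[ 569.58646307 -143.39794833  219.68599609] [-3.14108015e+00 -5.77158925e-04  1.61869607e+00] 49.92634229101575
```

View pics/g6.png

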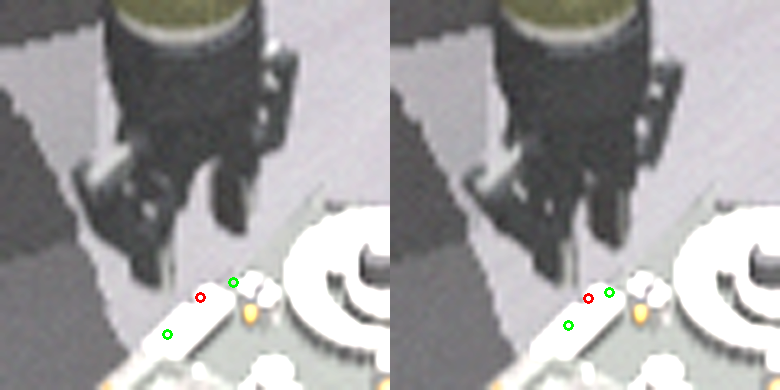

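The fingertips appear about 6 px (roughly 30 mm) higher than the stated tool frame puts them. I'll cross-check with the start pictures, which cost no time.

```bash
python3 - <<'E'
from h import *
T=get_image("top");S=get_image("scene")
p=np.array([224.2,-528.95,204.6]);yaw=-1.17;x=np.array([np.cos(yaw),np.sin(yaw),0])
out=[]
for d,n in((T,"top0"),(S,"scene0")):
    im=cv2.imread(f"pics/{n}.png");c=((proj(d,p)+.5)*1.5)
    u0=int(min(max(c[0]-60,0),768-120));v0=int(min(max(c[1]-70,0),576-120));im=im[v0:v0+120,u0:u0+120]
    im=np.clip(cv2.resize(im,(396,396)).astype(float)*1.8,0,255).astype('uint8')
    for q,col in((p,(0,0,255)),(p+x*42.5+[0,0,5],(0,255,0)),(p-x*42.5+[0,0,5],(0,255,0)),(p+x*42.5+[0,0,35],(255,0,255)),(p-x*42.5+[0,0,35],(255,0,255))):
        uv=((proj(d,q)+.5)*1.5-[u0,v0])*3.3;cv2.circle(im,tuple(uv.astype(int).tolist()),4,col,2)
    out.append(im)
cv2.imwrite("pics/g7.png",np.hstack(out))
E
```

```text
(no output)
```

View pics/g7.png

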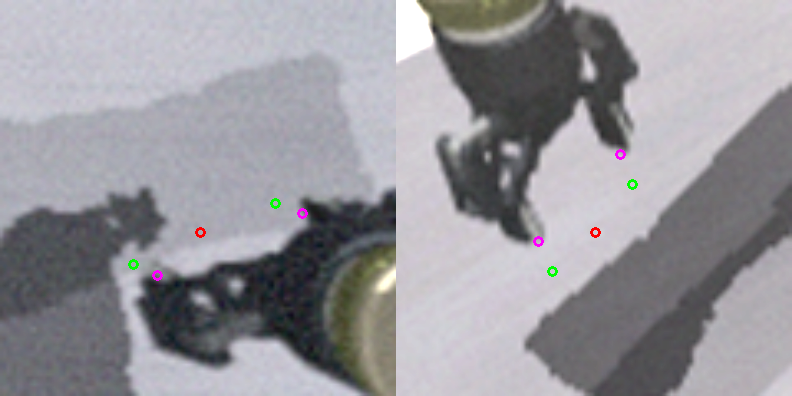

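Both views agree: the real fingertips sit about 31 mm higher than the stated tool frame, so the fingers passed above the knob. I'll correct for that with TCP z=38. Jaws straddling the lever are safe at that height either way.

```bash
python3 - <<'E'
from h import *
a=1.19
move_gripper(50)
goto([*kp(a),170],kori(a))
move_straight([*kp(a),38],velocity=130)
print(observe()["ft_force"])
move_gripper(31)
a=swing(a,0.9,38,flim=12)
s=observe();print(s["time_s"],s["gripper_width"],s["tool_pos"])
d=get_image("scene");crop(d,180,110,130,135,4,"pics/s8.png")
E
```

```text
[-0.36179082  0.17894523 -0.40982327]
1.093 Ft 0.5 Fr -0.4 Fz -1.6
0.997 Ft -0.4 Fr -0.5 Fz -0.0
0.9 Ft -0.2 Fr -0.8 Fz -0.8
17.2667 31.371630682121605 [557.62586656 164.19200105  37.98442885]
```

View pics/s8.png

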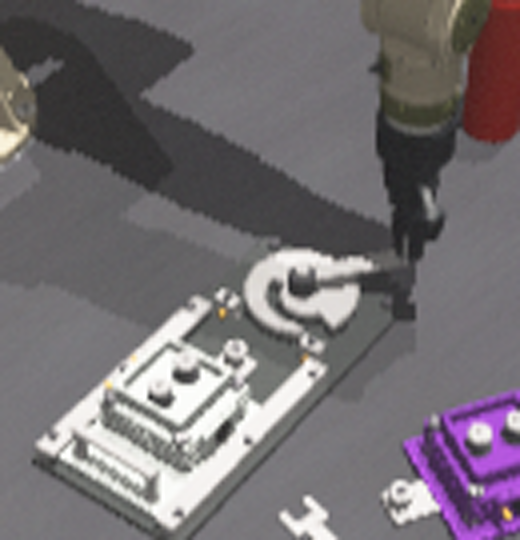

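The lever now ends near (395,265), where it was at (390,245), so it is turning. Continuing.

```bash
python3 - <<'E'
from h import *
a=swing(0.9,0.05,38,flim=12,v=90)
a=swing(a,-0.07,38,flim=8,step=0.02,v=40)
s=observe();print(s["time_s"],s["tool_pos"],s["gripper_width"])
d=get_image("scene");crop(d,180,110,130,135,4,"pics/s9.png")
E
```

```text
0.806 Ft -0.2 Fr 0.4 Fz 0.1
0.711 Ft 0.3 Fr -0.5 Fz 0.3
0.617 Ft -0.0 Fr 0.0 Fz -1.2
0.522 Ft 0.2 Fr 0.0 Fz -0.2
0.428 Ft 0.1 Fr -0.8 Fz 0.6
0.333 Ft 0.3 Fr -0.0 Fz 0.2
0.239 Ft 0.5 Fr 0.1 Fz -0.2
0.144 Ft 0.9 Fr -0.5 Fz 0.6
0.05 Ft -0.0 Fr -0.6 Fz -0.3
0.03 Ft -0.0 Fr 0.5 Fz 0.2
0.01 Ft 1.0 Fr 0.7 Fz 0.1
-0.01 Ft 1.2 Fr -0.2 Fz 0.0
-0.03 Ft 8.7 Fr -1.9 Fz 1.5
20.7167 [609.7036177   82.83903233  37.94204178] 30.90217210888383
```

View pics/s9.png

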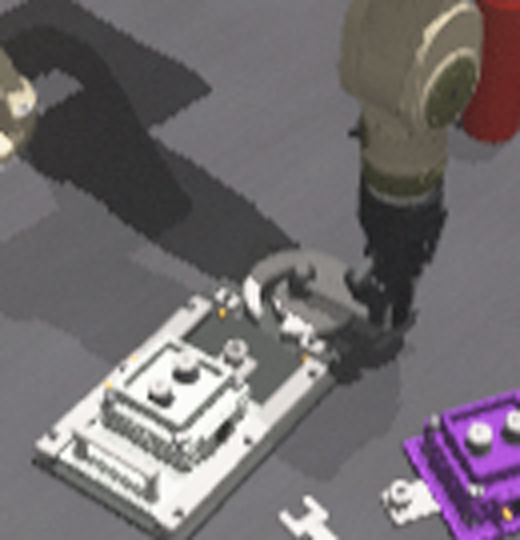

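Ft jumped to 8.7 N at about 0 rad, so the open end stop has been reached. Next I go to the bow handle and check the cam from above on the way.

```bash
python3 - <<'E'
from h import *
p=observe()["tool_pos"]
move_straight([*kp(0.0),38],velocity=40)
move_gripper(48)
move_straight([*kp(0.0),165],velocity=200)
u=np.array([-np.sin(Y),np.cos(Y)]);H=PV-288*u
ori=[np.pi,0,Y+np.pi/2]
goto([*H,150],ori)
d=get_image("top");crop(d,185,145,165,125,4,"pics/t10.png")
move_gripper(32)
move_straight([*H,60],velocity=150)
d=get_image("scene");crop(d,170,110,130,135,4,"pics/s10.png")
s=observe();print(s["time_s"],s["ft_force"],s["tool_pos"])
E
```

```text
24.4333 [ 0.16565952 -0.31899306  0.91449498] [ 537.83022345 -216.10511694   61.1545774 ]
```

View pics/t10.png

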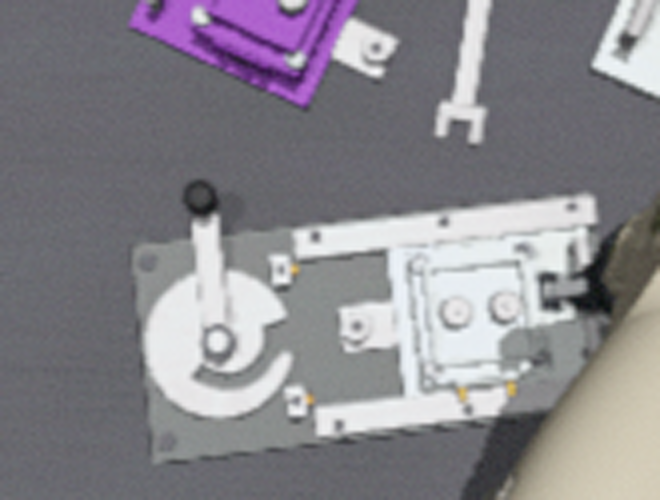

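View pics/s10.png

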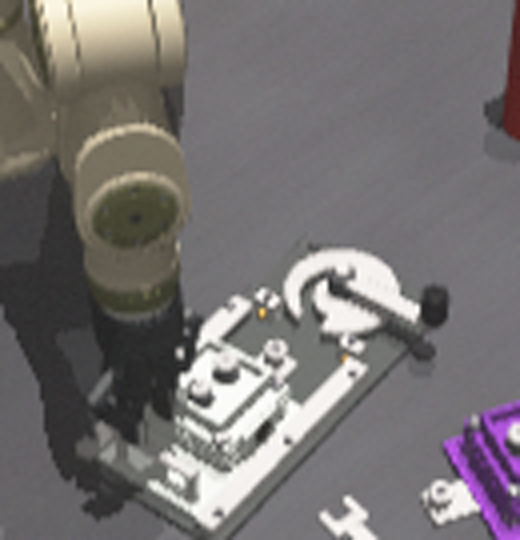

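The cam is open: the mouth at (285,335) in the top crop faces the stud at (357,325). The jaws are above the handle. I'll descend with force checks, then cage the bar.

```bash
python3 - <<'E'
from h import *
u=np.array([-np.sin(Y),np.cos(Y)]);H=PV-288*u
for z in(48,40,33,27):
    move_straight([*H,z],velocity=80);f=observe()["ft_force"];print(z,f.round(1))
    if abs(f[2])>6: break
move_gripper(17,20)
s=observe();print(s["time_s"],s["ft_force"].round(1),s["gripper_width"])
d=get_image("scene");crop(d,170,130,110,115,5,"pics/s11.png")
E
```

```text
48 [-0.4  0.1  0. ]
40 [ 0.3 -0.4  0.7]
33 [-0.   0.7  0.7]
27 [-0.2 -0.3 -0.4]
25.775 [ 0.1  0.5 -0.2] 16.914731409323213
```

View pics/s11.png

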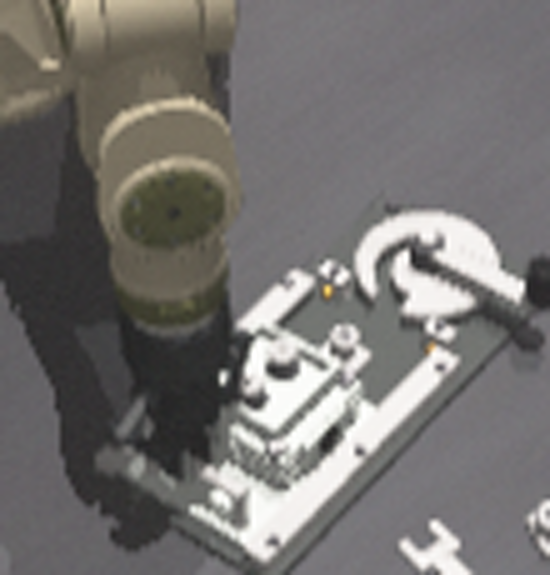

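Descent was clean and the jaws are around the bar. Now pushing along the guides.

```bash
python3 - <<'E'
from h import *
u=np.array([-np.sin(Y),np.cos(Y)])
def at(r): return [*(PV-r*u),27]
for r in [275,262,250,240,232]+list(np.arange(229,211,-1.5)):
    move_straight(at(r),velocity=50)
    f=observe()["ft_force"];fu=f[:2]@u;print(r,"Fu",round(fu,1),"Fx",round(f[:2]@[u[1],-u[0]],1),"Fz",round(f[2],1))
    if -fu>7: break
s=observe();print(s["time_s"],s["tool_pos"])
d=get_image("scene");crop(d,170,130,110,115,5,"pics/s12.png")
E
```

```text
275 Fu -0.1 Fx -1.8 Fz -0.2
262 Fu -0.9 Fx -0.4 Fz 1.0
250 Fu -0.4 Fx -0.2 Fz -0.6
240 Fu -0.2 Fx -0.2 Fz -0.1
232 Fu -0.8 Fx -0.2 Fz -0.9
229.0 Fu -0.4 Fx 0.0 Fz -0.9
227.5 Fu -1.3 Fx -0.9 Fz -0.2
226.0 Fu -1.9 Fx -0.2 Fz 0.1
224.5 Fu -1.0 Fx -0.0 Fz 0.4
223.0 Fu -2.2 Fx -0.1 Fz 0.6
221.5 Fu -1.3 Fx -0.1 Fz 0.8
220.0 Fu -1.3 Fx 0.1 Fz 0.3
218.5 Fu -1.0 Fx 0.5 Fz 0.1
217.0 Fu -4.7 Fx 0.6 Fz -1.1
215.5 Fu -7.5 Fx -0.6 Fz -2.0
30.1917 [ 528.31697495 -145.41084133   27.05166227]
```

View pics/s12.png

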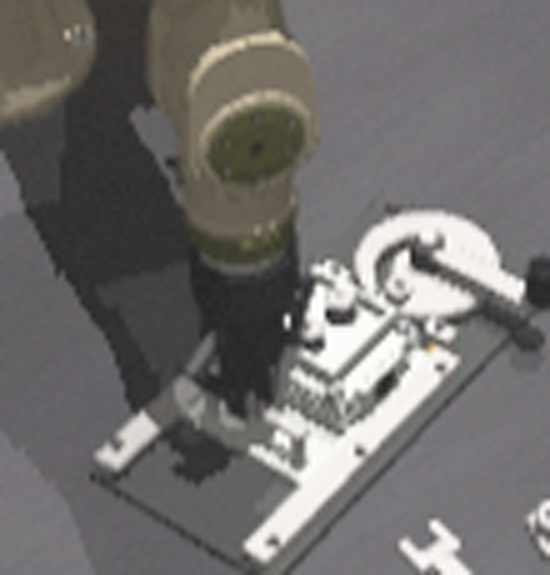

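Force rose to 7.5 N with the bar about 220 mm from the pivot (221 expected at the slot wall), and the stud head sits in the mouth. I'll release, go up, check from above and move to the knob.

```bash
python3 - <<'E'
from h import *
p=observe()["tool_pos"]
move_gripper(32)
move_straight([p[0],p[1],140],velocity=180)
move_gripper(48)
goto([p[0]+40,p[1]-60,165],[np.pi,0,Y+np.pi/2])
d=get_image("top");crop(d,185,145,165,125,4,"pics/t13.png")
s=observe();print(s["time_s"])
E
```

```text
32.0667
```

View pics/t13.png

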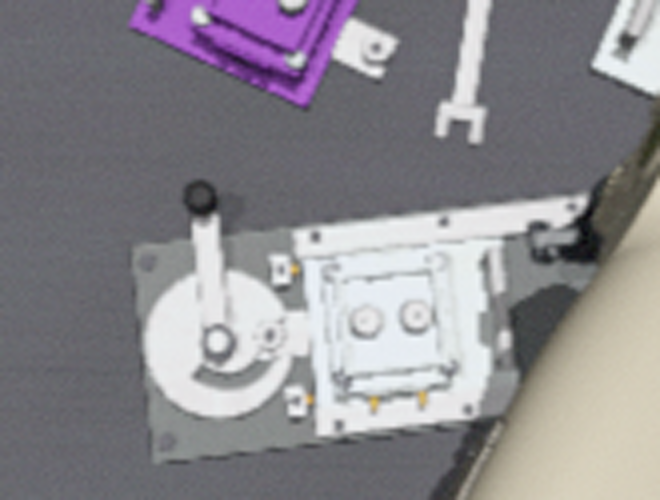

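The stud at (270,335) is inside the mouth, about 40 mm from the pivot. Now swinging the lever closed.

```bash
python3 - <<'E'
from h import *
goto([*kp(0),165],kori(0))
move_straight([*kp(0),38],velocity=150)
move_gripper(31)
print(observe()["ft_force"].round(1))
a=swing(0,1.9,38,flim=25,v=60)
if a>1.85: a=swing(a,2.22,38,flim=13,step=0.03,v=40)
s=observe();print(s["time_s"],s["tool_pos"],s["gripper_width"])
d=get_image("scene");crop(d,170,130,110,115,5,"pics/s14.png")
E
```

```text
[ 0.1 -0.2 -0. ]
0.1 Ft 0.5 Fr 0.1 Fz -0.1
0.2 Ft 0.6 Fr 0.9 Fz 0.4
0.3 Ft -0.2 Fr 0.4 Fz 0.7
0.4 Ft -0.3 Fr 0.3 Fz 1.1
0.5 Ft -1.0 Fr 0.8 Fz 0.3
0.6 Ft 0.9 Fr 0.8 Fz -0.7
0.7 Ft -0.2 Fr 0.2 Fz 0.3
0.8 Ft -0.4 Fr 0.1 Fz -0.2
0.9 Ft 0.2 Fr -0.3 Fz -0.2
1.0 Ft -0.6 Fr -0.1 Fz 0.8
1.1 Ft 0.1 Fr -0.6 Fz 1.3
1.2 Ft -0.4 Fr -0.7 Fz -0.4
1.3 Ft 0.0 Fr -0.3 Fz 0.4
1.4 Ft 0.2 Fr -0.6 Fz 0.2
1.5 Ft -0.2 Fr -0.2 Fz 0.6
1.6 Ft -0.0 Fr 0.4 Fz 0.7
1.7 Ft -0.2 Fr -0.3 Fz 0.7
1.8 Ft 0.1 Fr -0.4 Fz 0.1
1.9 Ft -0.6 Fr -0.3 Fz -0.2
1.929 Ft -0.3 Fr 0.0 Fz -0.1
1.958 Ft -0.1 Fr 0.6 Fz -0.2
1.987 Ft 0.2 Fr -0.3 Fz 0.6
2.016 Ft -0.1 Fr 1.0 Fz 0.1
2.045 Ft -1.0 Fr 0.2 Fz -0.1
2.075 Ft -0.6 Fr -0.4 Fz 0.4
2.104 Ft -0.3 Fr 0.4 Fz 0.1
2.133 Ft -3.7 Fr 0.3 Fz -1.7
2.162 Ft -12.7 Fr 1.3 Fz -6.4
2.191 Ft -19.9 Fr 1.2 Fz -7.7
43.3333 [432.56235844 154.65018107  39.59602956] 31.01439688491653
```

View pics/s14.png

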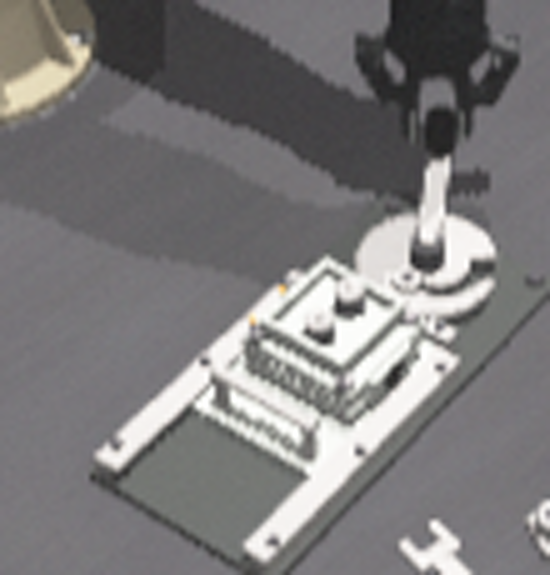

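The closed stop was felt (Ft 20 N at 2.1 plus slack). I'll back the target off, release, lift clear and measure.

```bash
python3 - <<'E'
from h import *
move_straight([*kp(2.12),38],kori(2.12),velocity=40)
move_gripper(48)
move_straight([*kp(2.12),165],velocity=180)
goto([500,-300,200],[np.pi,0,Y+np.pi/2])
print(observe()["time_s"],observe()["ft_force"].round(1))
d=get_image("top");crop(d,185,145,165,125,4,"pics/t15.png");T=d
full=cv2.resize(d["color"],None,fx=1.5,fy=1.5);cv2.imwrite("pics/t15f.png",cv2.cvtColor(full,cv2.COLOR_RGB2BGR))
E
```

```text
46.5833 [-0.3 -0.9  0.1]
```

View pics/t15.png

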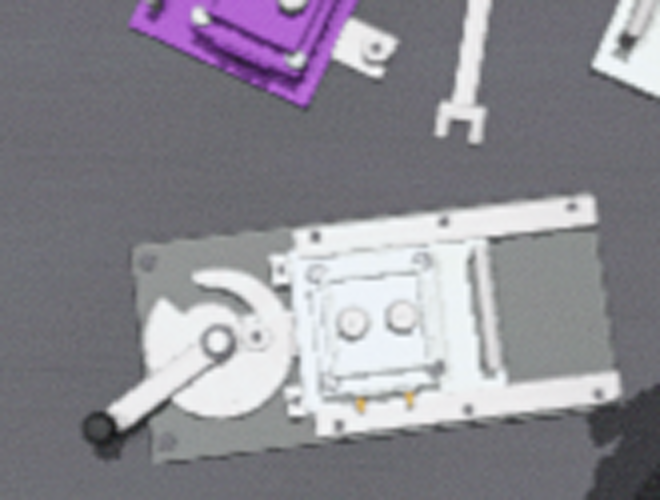

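View pics/t15f.png

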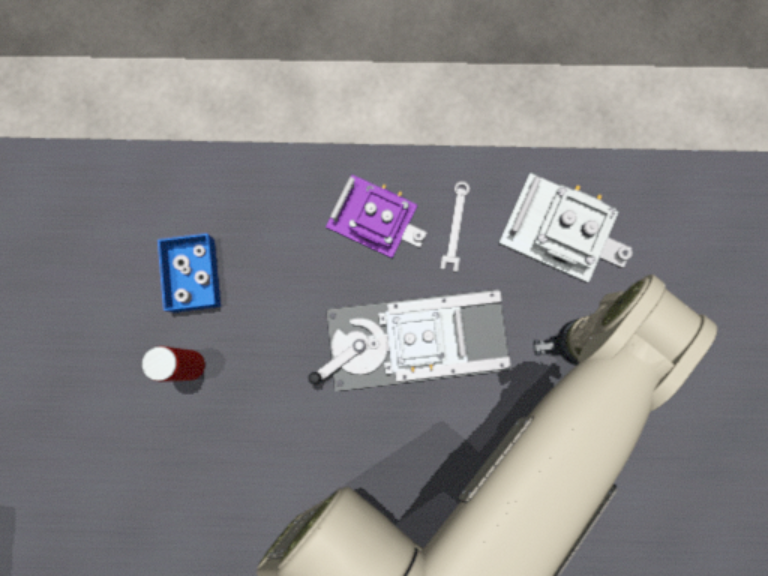

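Knob at (100,428), stud at (257,336), plate front against the stop blocks at about (290,270) and (297,400); bystanders unmoved. Checking the numbers.

```bash
python3 - <<'E'
from h import *
T=get_image("top")
f=lambda x,y,z:ray(T,185+(x+.5)/4-.5,145+(y+.5)/4-.5,z)[:2]
k=f(100,428,94);s=f(257,336,38);h=(f(477,246,64)+f(492,374,64))/2
v=k-PV;print("cam",np.arctan2(v[1],v[0])-Y,np.linalg.norm(v));print("stud r",np.linalg.norm(s-PV),"handle r",np.linalg.norm(h-PV),observe()["time_s"])
E
```

```text
cam 2.1141556869124476 109.0607751479113
stud r 29.982037467050155 handle r 207.2256977259302 46.6833
```

```bash
python3 -c "
from bench import *
job_done();print(observe()['time_s'])"
```

```text
the job is handed in; nothing more can be done
the job is handed in; nothing more can be done
```

The plate is docked and locked, and I handed the job in at about 47 s of the 72 s allowed. I swung the cam lever open until I felt its end stop (about 9 N). Then I pushed the plate by its bow handle until the stud met the slot wall (7.5 N). Finally I swung the lever round to its closed stop (about 20 N), let go and moved the arm clear.

**Last checks, from the top camera:**
- **Cam:** 2.11 rad, against 2.1 for fully closed.
- **Stud:** 30.0 mm from the pivot, against 30 mm when home.
- **Plate:** its front edge looks to be against both stop blocks.
- **Bystanders:** the can, bin, wrench and carton were not approached. The can, bin and wrench look unmoved; the arm hid the carton in the last picture, so I did not check it there.
- **Contact:** the arm was touching nothing when I handed in.

**What disagreed or failed:**
- **First opening swing missed the knob:** the real fingertips sit about 31 mm higher than the stated tool frame puts them, so the fingers passed above it. Both camera views showed this, and I corrected the height for everything after.
- **Handle distance:** it measured 207 mm from the pivot against 210 mm expected. I put this down to picking the bar ends in the image, since the stud reading agrees.

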